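# Count the fittings: pot on the scale, hold the sprung dial at the third click

### The arm

A 6-joint arm with a two-finger parallel gripper is mounted at the origin on the work surface. World frame = base frame: x ahead of the robot, y to its left, z up, the work surface at z = 0. Lengths are in m, angles in rad, forces in N, time in s.
With the tool pointing down it reaches from about 0.35 to 0.85 m from the base axis. Payload 8.1 kg.
Tool frame: the origin (TCP) lies on the centre line of the jaws, within the pads' length; the fingertips stand 19 mm ahead of it and the grasp point (between the pads) is the TCP; z points along the fingers, y is the line along which they close (so a half turn about z gives the same grasp; the last joint's range is limited). The gripper opens to 85 mm and grips with 20 to 120 N. Pads are 22 mm wide; open, the fingers measure 114 mm over their backs; the gripper's body (76 mm by 85 mm) begins 54 mm behind the grasp point. The pads swing forward as they close: fully open they stand 13 mm farther back than shut.
Start: joints at [-0.085, 0.13, 1.488, -0, 1.523, -0.085], TCP at [0.6, 0, 0.25] pointing down, gripper open.
Joint ranges: [-2.96, 2.96], [-0.89, 2.26], [0.02, 2.5], [-1.34, 4.48], [0, 2.73], [-2.66, 2.66]. Speed limits (rad/s): [2.39, 2.39, 2.79, 3.14, 3.14, 3.14].

### API

Orientations are given as a rotation vector (axis times angle).
In Python, from station import robot gives the robot as it stands.
- The arm moves only by the tool play_rows, never from a script. Its argument "rows" is text: rows parted by semicolons, each of 5 numbers parted by spaces: the opening in per cent of the stroke, from 0 (shut) to 100 (fully open), then the shift along the tool's x, y, z in m, then the turn about the tool's z in degrees. In form: gripper tx ty tz spin; .... A call has 1 to 10 rows; each row shifts and turns the commanded pose from where the row before left it, along the tool's axes as they then stand; what a row does not reach is not made up. A row lasts 1/8 s, in which the tool goes at most 62.5 mm and 10.7 degrees, less where a joint would pass 70% of its speed; a pose out of reach is approached as far as the arm can. A call with a gripper value outside its range is refused whole. The fingers move at their own pace and stop on an object; "grip_force" is the grip in N (left out, the last holds). Time passes only in rows, so rows that do not move let the fingers close. It gives the time, the measured TCP pose, the force, the opening and the grip force at its end, in the units of the state.
- robot.observe(): the state, without advancing time (a new reading comes with each control period).
- robot.read_camera(name): name is "scene" or "side" or "wrist"; returns a dict with "pixels" (420x560x3 uint8, blue, green, red), "fov_y" (degrees; the focal length in pixels is half the picture's height over the tangent of half this angle, whatever the lens; pixels are square), "cx", "cy" (the principal point, pixels), "T" (4x4, takes a point from camera to world coordinates). Camera axes: x right, y up, looking along -z (the intrinsics and any distortion apply to the point x, -y, -z); pixel columns grow to the right and rows downward; lengths in m; the calibration is good to about 2 mm. A picture is of the moment at which its call begins. There is no depth.
- robot.close_job(): hands the job in; it is judged then, once.
The state is a dict: "clock": time; "joints": joint angles; "dq": joint speeds; "tau": joint torques, N m; "ee_pos": TCP position; "eef_rot": TCP orientation; "contact_force": force on the tool from outside, world axes, zero at the start; "moment": the same for the moment, N m; "opening": finger opening in m; "grip_force": force on a finger pad.
Only numpy, scipy, OpenCV 4.12 (cv2) and the standard library are available. Lean on these libraries where they do the work, as an engineer would, in place of code of your own. Each camera call takes 0.05 s, during which the arm holds its last target. There are 200 camera calls.

### The job

Set the capped pot of fittings gently upright in the middle of the scale's round pan and let go of it. Then turn the scale's spring-return dial clockwise past the first and second clicks to the third (the three-dot mark) so that the scale counts the fittings, and finish while still holding the dial there: let go and it springs back to zero. Leave the hex key, cam lock and screwdriver lying where they are.

Things in the scene. Friction and masses are not known exactly. Their poses are not given: they have to be found in the camera images.
- pot: Loose upright cylindrical pot, dark plastic with a steel cap of 48 mm diameter; body 46 mm diameter, cap from 46 to 62 mm height, total height 62 mm, mass about 160 to 260 g. Origin at the centre of its underside, z up.
- scale: Fixed parts-counting scale, grey flat box 150 mm (its x, away from the robot) by 280 mm (its y, to the left) by 45 mm high, standing on the work surface, turned up to 0.4 rad either way. Origin at the centre of its underside. The pan's axis is at x = 0, y = +70 mm, the dial's axis at x = 0, y = -80 mm of this frame.
- pan_center (a point): Centre of the top face of the scale's flat round steel pan (diameter 120 mm, 4 mm thick, no rim, with a thin marked circle of 56 mm diameter in the middle). Top face 61 mm above the work surface when empty; the pan rides on a spring straight down, with its stop 10 mm lower.
- pan (a joint): How far the pan is pressed down, m: 0 empty, 0.010 at its stop; spring of 350 N/m with a preload of about 0.2 N, so the pot's weight presses it down about 4 to 7 mm.
- dial_grip (a point): Point on the dial's vertical axis, at grasping height in its upright bar grip, 78 mm above the work surface. The dial is a black disc (52 mm diameter, its top 58 mm above the work surface) that carries a bar 44 mm long, 12 mm thick and 30 mm high (top at 88 mm). x of this point runs along the bar to its pointer end (white line on top), z up; the point turns with the dial. At rest the pointer is 0.6 rad counter-clockwise (seen from above) of the scale's x.
- dial (a joint): Dial angle, rad, growing clockwise seen from above: 0 at rest (short line mark on the housing), clicks at 0.4 (one dot), 0.8 (two dots) and 1.2 (three dots), firm stop by 1.30. A spring always drives it back to 0, with about 0.06 N m at rest and 0.13 N m at the third click, and each click adds up to about 0.05 N m midway up and gives it back on the way into the notch; no click holds it by itself.
- hexkey: Bystander: loose L-shaped steel hex key of 6 mm bar, legs 70 and 28 mm, lying flat. Origin on the long leg's underside, halfway along.
- camlock: Bystander: loose zinc cam lock, a cylinder 15 mm in diameter and 12.5 mm high, standing on its end. Origin at the centre of its underside.
- driver: Bystander: loose red-handled screwdriver 200 mm long, lying along its x with the handle to -x. Origin under its middle.
- tray: Bystander: fixed grey plastic parts tray 120 by 180 mm, 30 mm high, with six beech dowels inside and a hinged lid that stands open at its left side. Origin at the centre of its underside.
Not all that is in view belongs to the job. Of the things like the pot, leave any that is green; of the rest the smaller one is meant.

How it is judged:
On the way, in this order (a step that is already met when the one before it is completed fails the run):
1. the pot stands upright and released in the middle of the pan, the dial still near zero (horizontal distance between pot and pan_center below 0.015 m and angle between pot's own z axis and vertical below 0.1 rad and z of pot in the frame of pan_center between -0.004 and 0.004 m and value of joint pan above 0.002 m and contact force between each of the arm, the fingers and pot below 0.1 N and linear speed of pot below 0.03 m/s and value of joint dial below 0.2 rad), for 0.2 s.
2. the dial is turned past two clicks and held by the robot at the third, the pot still on the pan (horizontal distance between pot and pan_center below 0.015 m and angle between pot's own z axis and vertical below 0.1 rad and z of pot in the frame of pan_center between -0.004 and 0.004 m and value of joint pan above 0.002 m and contact force between each of the arm, the fingers and pot below 0.1 N and linear speed of pot below 0.03 m/s and value of joint dial above 1.08 rad and contact force between any of the fingers, the arm and dial above 0.5 N), for 0.5 s.
At the end, for the whole second after the job is handed in: The pot stands upright (within 0.1 rad) on the pan, its axis within 15 mm of the pan's centre, its weight on the pan (pressed down over 2 mm), untouched by the robot and at rest; the dial is at the third click (over 1.08 rad) and still, held there by the robot (contact over 0.5 N) (all of step 2 and velocity of joint dial between -0.1 and 0.1 rad/s); the arm keeps its last pose, push and grip.
It fails at once if the pot is dropped (from over about 15 mm) or rammed onto the pan, so that the pan jolts down faster than 0.4 m/s (velocity of joint pan above 0.4 m/s).
It fails at once if the hex key, cam lock or screwdriver is moved more than 30 mm (distance of any of hexkey, camlock, driver from where it was at the start of the episode above 0.03 m).
It also fails if it takes over 48 s, if anything falls off the work surface, if the arm or the gripper's body presses on something with over 40 N, if the wrist force passes 120 N, or if a joint passes its speed limit or range.

## Working session

There is one attempt and no reset: what is moved stays moved. The work goes in short steps, Python scripts to look and compute and a tool call to move; the robot and the scene stay as the last step left them, time stands still between calls to the robot, and variables do not carry over. Pictures are saved under pics/ and viewed, at most 10 in all, crops included, and the job is handed in when it is done.

Besides the shell and the picture viewer there is one more tool, called as name(argument=value, ...) on one line, values as JSON. play_rows: Moves the arm, as the interface text tells. Its arguments: {"type":"object","properties":{"rows":{"type":"string"},"grip_force":{"type":"number"}},"required":["rows"]}

```bash
ls; mkdir -p pics
cat > h.py <<'E'
import numpy as np, cv2
from station import robot
def cam(n):
    c=robot.read_camera(n); return c
def ray(c,u,v):
    f=c["pixels"].shape[0]/2/np.tan(np.radians(c["fov_y"])/2)
    T=np.array(c["T"]); d=T[:3,:3]@np.array([(u-c["cx"])/f,-(v-c["cy"])/f,-1.]); return T[:3,3],d
def plane(c,u,v,z):
    o,d=ray(c,u,v); return o+d*(z-o[2])/d[2]
def proj(c,p):
    f=c["pixels"].shape[0]/2/np.tan(np.radians(c["fov_y"])/2)
    T=np.array(c["T"]); q=T[:3,:3].T@(np.array(p)-T[:3,3]); return np.array([c["cx"]-f*q[0]/q[2],c["cy"]+f*q[1]/q[2]])
E
python3 - <<'E'
from h import *
import pickle
print(robot.observe())
for n in("scene","side","wrist"):
    c=cam(n); cv2.imwrite(f"pics/{n}0.png",c["pixels"]); pickle.dump(c,open(f"{n}0.pkl","wb"))
    print(n,[k for k in c],c["fov_y"],c["cx"],c["cy"],np.round(c["T"],3).tolist())
E
```

```text
pics
{'clock': 0.0, 'joints': array([-8.54113157e-02,  1.31174902e-01,  1.48930834e+00, -3.08773251e-05,
        1.52297378e+00, -8.53979867e-02]), 'dq': array([-7.34633055e-04,  2.07432232e-04,  4.54492347e-04, -7.19399739e-05,
       -3.73034765e-04, -3.12844648e-04]), 'tau': array([-1.90700346e-03, -5.69404185e+01, -5.00557995e+01, -2.19391650e-04,
        1.44415747e-02,  7.24149572e-05]), 'ee_pos': array([5.99480315e-01, 4.93438846e-05, 2.49220226e-01]), 'eef_rot': array([-2.22045993e+00, -2.22043368e+00,  1.92278770e-03]), 'contact_force': array([-0.05814291,  0.30057585, -0.42368303]), 'moment': array([ 0.03681759, -0.01099822,  0.01079746]), 'grip_force': 0.0, 'opening': 0.08525984291042527}
scene ['pixels', 'fov_y', 'cx', 'cy', 'T'] 48.34779417067188 293.16596072753646 204.02815993134064 [[-0.417, -0.771, 0.482, 1.153], [0.909, -0.355, 0.219, 0.256], [0.003, 0.529, 0.848, 1.176], [0.0, 0.0, 0.0, 1.0]]
side ['pixels', 'fov_y', 'cx', 'cy', 'T'] 49.45025615583141 279.3909752599034 214.06495584674732 [[-0.97, 0.169, -0.174, 0.36], [-0.242, -0.62, 0.746, 0.713], [0.018, 0.766, 0.643, 0.747], [0.0, 0.0, 0.0, 1.0]]
wrist ['pixels', 'fov_y', 'cx', 'cy', 'T'] 69.73755576308906 280.42567623706867 209.14790793584962 [[1.0, -0.002, 0.002, 0.6], [0.001, 0.945, 0.327, 0.085], [-0.002, -0.327, 0.945, 0.372], [0.0, 0.0, 0.0, 1.0]]
```

View pics/scene0.png

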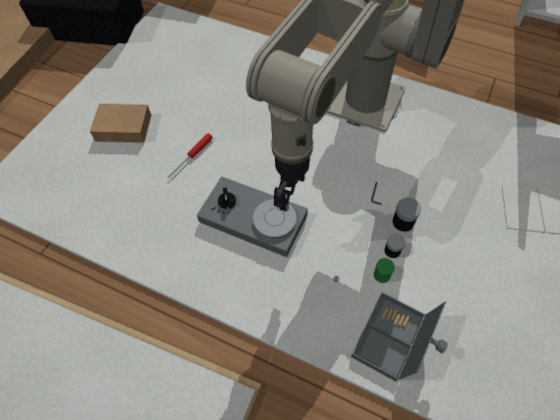

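View pics/side0.png

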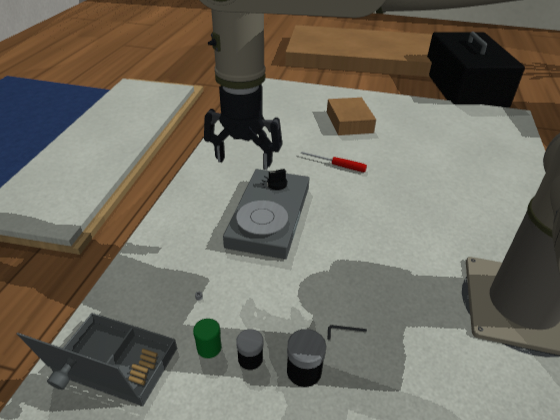

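Scene view: the three pot-like things are large dark (406,214), small dark (395,245) and green (384,270); in the side view they are at (306,355), (250,348) and (207,337). Green is excluded, and the smaller of the other two is (395,245). The scale's pan is at scene (275,218) and its dial at (227,201). I'll confirm this in one enlarged crop.

Run:
```python
from h import *
import pickle
S=pickle.load(open("scene0.pkl","rb"));D=pickle.load(open("side0.pkl","rb"))
a=cv2.resize(S["pixels"][195:285,365:435],None,fx=4,fy=4,interpolation=cv2.INTER_CUBIC)
b=cv2.resize(S["pixels"][175:255,190:315],None,fx=3,fy=3,interpolation=cv2.INTER_CUBIC)
d=cv2.resize(D["pixels"][320:390,185:335],None,fx=3,fy=3,interpolation=cv2.INTER_CUBIC)
im=np.zeros((580,760,3),np.uint8);im[:360,:280]=a;im[:240,290:665]=b;im[365:575,:450]=d
im[245:245+0]=0
cv2.imwrite("pics/crop0.png",im)
for n,p in(("pot",((395,241),(250,337))),("big",((406,208),(306,344))),("pan",((275,218),(262,216)))):
    o1,d1=ray(S,*p[0]);o2,d2=ray(D,*p[1])
    A=np.c_[d1,-d2];t=np.linalg.lstsq(A,o2-o1,rcond=None)[0];x=o1+t[0]*d1;y=o2+t[1]*d2
    print(n,(x+y)/2,x-y)
# hsv masks for grey pan
```

```text
pot [0.51314681 0.26369045 0.06628811] [ 0.00213451  0.00254405 -0.00120727]
big [0.41290109 0.26063227 0.08069408] [-0.00023379 -0.00025877  0.00015691]
pan [ 0.58206043 -0.05853735  0.06529551] [ 0.0028144   0.00275746 -0.00221792]
```

View pics/crop0.png

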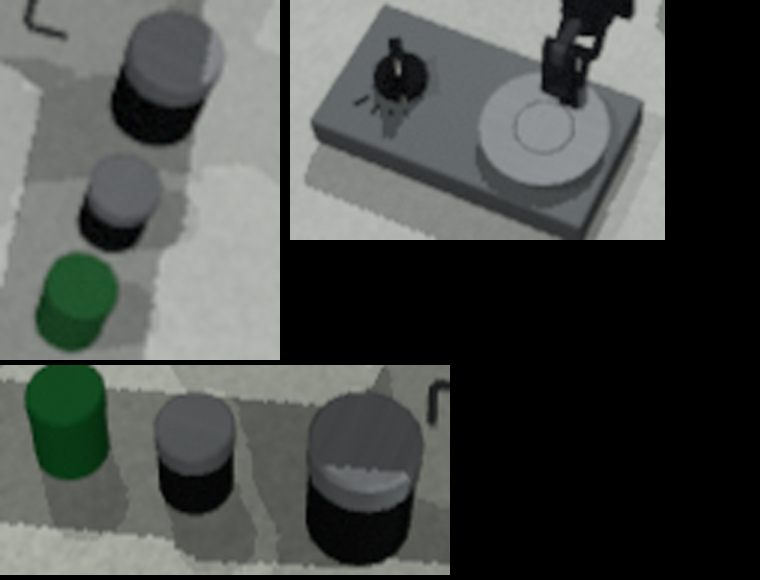

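View pics/wrist0.png

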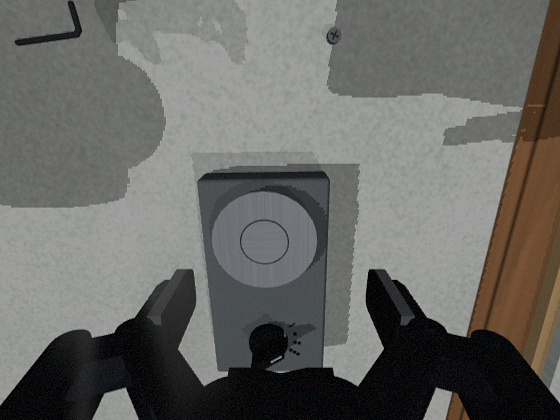

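The crop confirms the target: the small dark pot with the steel cap (scene ~396,242; side ~250,340), smaller than the other dark one and not green. The wrist view shows the pan circle at (264,240), the dial at (268,340), and the scale nearly square to the axes.

Run:
```python
from h import *
import pickle
S=pickle.load(open("scene0.pkl","rb"));D=pickle.load(open("side0.pkl","rb"));W=pickle.load(open("wrist0.pkl","rb"))
np.set_printoptions(precision=4,suppress=True)
print("pot",plane(S,396,242,.062),plane(D,250,340.5,.062))
print("green scene",plane(S,365+80/4,195+285/4,.06), "side",plane(D,185+67/3,320+25/3,.06))
print("pan circle W",plane(W,264,241.5,.061),"S",plane(S,190+(545-290)/3,175+128/3,.061),"D",plane(D,262,216,.061))
print("dial disc W",plane(W,268,340,.058),"S",plane(S,190+(400-290)/3,175+77/3,.058))
print("corners W top z.045",[plane(W,u,v,.045) for u,v in((198,181),(329,180),(216,370))])
# pan ellipse by bright mask in wrist
h=cv2.cvtColor(W["pixels"],cv2.COLOR_BGR2GRAY)[170:300,190:340]
m=((h>105)&(h<200)).astype(np.uint8)
n,l,s,c=cv2.connectedComponentsWithStats(m); 
i=l[50,75] if l[50,75] else 1; k=(l==i).astype(np.uint8)
cn=max(cv2.findContours(k,0,1)[0],key=cv2.contourArea); e=cv2.fitEllipse(cn); print(e,h[30,75],h[10,75],h[120,75])
print(plane(W,e[0][0]+190,e[0][1]+170,.061))
```

```text
pot [0.5138 0.2684 0.062 ] [0.5111 0.2661 0.062 ]
green scene [0.5923 0.2644 0.06  ] side [0.5931 0.2598 0.06  ]
pan circle W [ 0.5811 -0.0618  0.061 ] S [ 0.5809 -0.0585  0.061 ] D [ 0.5824 -0.0661  0.061 ]
dial disc W [ 0.5837 -0.2037  0.058 ] S [ 0.5864 -0.2078  0.058 ]
corners W top z.045 [array([0.5078, 0.0045, 0.045 ]), array([0.6535, 0.0059, 0.045 ]), array([ 0.5091, -0.2686,  0.045 ])]
((9.506867408752441, 60.51055908203125), (22.088699340820312, 138.7275390625), 179.93177795410156) 114 59 77
[ 0.509  -0.0484  0.061 ]
```

play_rows(rows="100 0.038 -0.0125 0 0; 100 0.038 -0.0125 0 0; 100 0.038 -0.0125 0 0; 100 0.038 -0.0125 0 0; 100 0.038 -0.0125 0 0; 100 0.038 -0.0125 0 0; 100 0.039 -0.0125 0 0")

```text
clock: 1.02
ee_pos: [0.5118, 0.2681, 0.25]
eef_rot: [-2.221, -2.221, 0.001]
contact_force: [0.8, 0.3, -0.1]
opening: 0.0856
grip_force: 0.0
```

play_rows(rows="100 0 0 0.01 10; 100 0 0 0.01 10; 100 0 0 0.01 10; 100 0 0 0.01 10; 100 0 0 0.01 10; 100 0 0 0 10; 100 0 0 0 10; 100 0 0 0 10; 100 0 0 0 10; 100 0 0 0 0")

```text
clock: 2.28
ee_pos: [0.5123, 0.2669, 0.1999]
eef_rot: [3.141, 0.002, -0.001]
contact_force: [-0.3, -0.1, 0.4]
opening: 0.085
grip_force: 0.0
```

Run:
```python
from h import *
import pickle
np.set_printoptions(precision=4,suppress=True)
c=cam("wrist");pickle.dump(c,open("w1.pkl","wb"));cv2.imwrite("pics/w1.png",c["pixels"])
o=robot.observe();print(o["clock"],o["ee_pos"],o["eef_rot"],o["joints"])
print(proj(c,o["ee_pos"]),proj(c,[.5125,.267,.062]))
```

```text
2.325 [0.5123 0.267  0.2   ] [ 3.1414  0.0061 -0.0008] [0.3916 0.0993 1.6141 0.     1.4288 1.9585]
[281.0134 293.1271] [280.4603 203.2264]
```

View pics/w1.png

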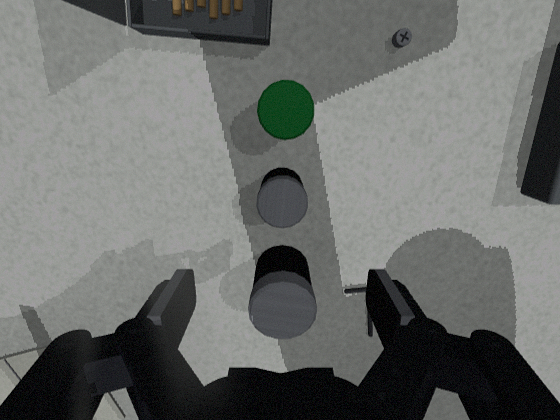

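The wrist view shows the pot's cap at (282,202), within 2 px of the prediction, and the neighbours lie off the finger line. I'll descend and grip.

play_rows(rows="100 0.001 0.001 0.03 0; 100 0 0 0.03 0; 100 0 0 0.03 0; 100 0 0 0.03 0; 100 0 0 0.02 0; 100 0 0 0.015 0; 100 0 0 0 0", grip_force=40)

```text
clock: 3.2
ee_pos: [0.5128, 0.2657, 0.0443]
eef_rot: [3.141, 0.001, -0.003]
contact_force: [-0.4, 0.2, 0.3]
opening: 0.0854
grip_force: 0.0
```

play_rows(rows="20 0 0 0 0; 20 0 0 0 0; 20 0 0 0 0; 20 0 0 0 0; 20 0 0 0 0; 20 0 0 0 0", grip_force=40)

```text
clock: 3.95
ee_pos: [0.5145, 0.2664, 0.0468]
eef_rot: [-3.141, -0.0, -0.003]
contact_force: [-0.3, -1.3, 6.5]
opening: 0.0468
grip_force: 41.0
```

play_rows(rows="20 0 0 -0.01 0; 20 0 0 -0.03 0; 20 0 0 -0.04 0; 20 0 0 -0.04 0; 20 0 0 -0.04 0; 20 0 0 -0.01 0; 20 0 0 0 0; 20 0 0 0 0")

```text
clock: 4.95
ee_pos: [0.5123, 0.2655, 0.2127]
eef_rot: [3.14, -0.0, -0.006]
contact_force: [0.7, 0.0, -3.8]
opening: 0.0465
grip_force: 41.7
```

Run:
```python
from h import *
import pickle
np.set_printoptions(precision=4,suppress=True)
c=cam("side");pickle.dump(c,open("s2.pkl","wb"))
o=robot.observe();print(o["clock"],o["ee_pos"],o["eef_rot"],o["contact_force"],o["moment"],o["opening"],o["grip_force"])
u,v=proj(c,o["ee_pos"]).astype(int);print(u,v)
cv2.imwrite("pics/s2.png",cv2.resize(c["pixels"][v-70:v+80,u-90:u+90],None,fx=3,fy=3))
```

```text
5.0 [0.5123 0.2655 0.2127] [ 3.1401 -0.0001 -0.0058] [-0.8258  0.519  -2.3076] [ 0.0134  0.035  -0.0189] 0.04675663778032575 41.69674037955701
247 282
```

View pics/s2.png

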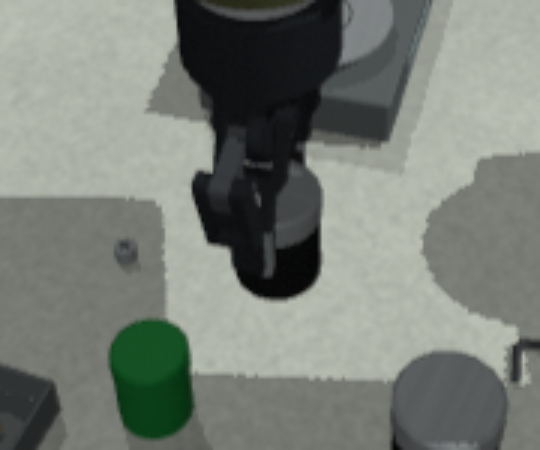

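The pot hangs upright in the fingers and the neighbours haven't moved. Next I go above the pan.

play_rows(rows="20 0.004 0.015 0 0; 20 0.008 0.037 0 0; 20 0.008 0.037 0 0; 20 0.008 0.037 0 0; 20 0.008 0.037 0 0; 20 0.008 0.037 0 0; 20 0.008 0.037 0 0; 20 0.008 0.037 0 0; 20 0.008 0.037 0 0; 20 0.002 0.0165 0 0")

```text
clock: 6.25
ee_pos: [0.5831, -0.0643, 0.2144]
eef_rot: [3.141, -0.004, -0.002]
contact_force: [0.4, 0.6, -3.0]
opening: 0.0465
grip_force: 41.8
```

play_rows(rows="20 0 0 0.03 0; 20 0 0 0.02 0; 20 0 0 0.01 0; 20 0 0 0 0; 20 0 0 0 0")

```text
clock: 6.88
ee_pos: [0.5841, -0.0613, 0.1564]
eef_rot: [3.141, 0.001, 0.002]
contact_force: [-0.1, 0.1, -2.0]
opening: 0.0469
grip_force: 41.8
```

Run:
```python
from h import *
import pickle
np.set_printoptions(precision=4,suppress=True)
o=robot.observe();print(o["clock"],o["ee_pos"],o["eef_rot"],o["contact_force"])
im=np.zeros((600,800,3),np.uint8)
c=cam("wrist");pickle.dump(c,open("w3.pkl","wb"));im[:420,:560]=c["pixels"]
print("w",proj(c,[.581,-.062,.061]))
for k,n in enumerate(("scene","side")):
    c=cam(n);pickle.dump(c,open(n+"3.pkl","wb"))
    u,v=proj(c,[.581,-.062,.061]).round().astype(int);print(n,u,v,c["pixels"].shape)
    q=c["pixels"][v-45:v+45,u-50:u+50] if k==0 else c["pixels"][v-60:v+30,u-50:u+50]
    if k==0: im[0:216,560:800]=cv2.resize(q,(240,216))
    else: im[220:436,560:800]=cv2.resize(q,(240,216))
cv2.imwrite("pics/m3.png",im)
```

```text
6.875 [ 0.5841 -0.0613  0.1564] [3.1413 0.0009 0.0023] [-0.062   0.0816 -1.9636]
w [281.5255 224.4184]
scene 274 217 (420, 560, 3)
side 262 217 (420, 560, 3)
```

View pics/m3.png

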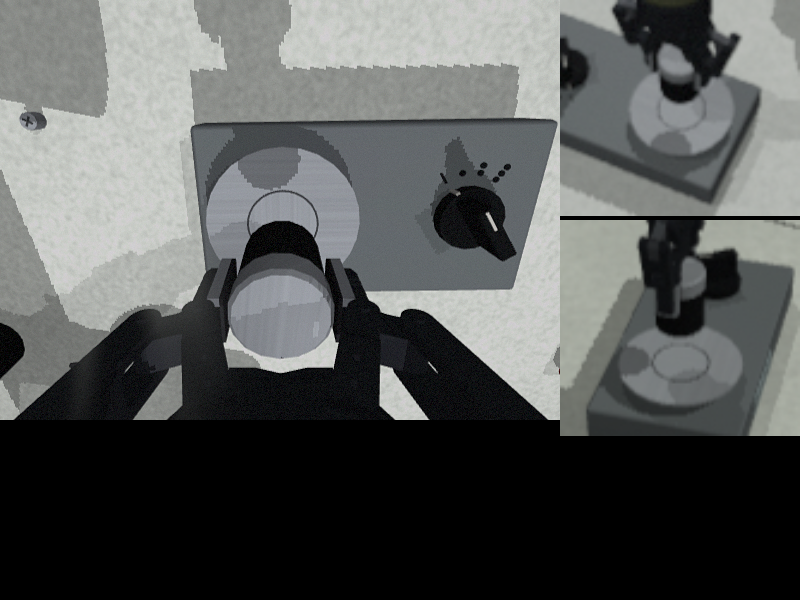

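Run:
```python
from h import *
import pickle
np.set_printoptions(precision=4,suppress=True)
W=pickle.load(open("w3.pkl","rb"))
print("pan x",plane(W,283,191,.061)-[.028,0,0],plane(W,283,147,.061)-[.06,0,0])
print("pan y",plane(W,206,216,.061),plane(W,359,216,.061),plane(W,248,222,.061),plane(W,318,222,.061))
zt=.1564-.0467+.062
print("pot cap: left,right,bottom(-x) edge",plane(W,229,312,zt),plane(W,333,312,zt),plane(W,281,358,zt),zt)
zb=.1564-.0467
print("pot bottom far edge",plane(W,282,222,zb))
print("dial bar line",plane(W,488,212,.088),plane(W,497,232,.088),"disc",plane(W,434,216,.058),plane(W,470,249,.05))
print("scale edge far",plane(W,193,128,.045),plane(W,556,122,.045))
for n,p in(("scene3",0),("side3",0)):
    c=pickle.load(open(n+".pkl","rb"))
    print(n,proj(c,[.583,-.0615,zb]),proj(c,[.583,-.0615,zt]))
# crops of scene pan circle: small ring centre
S=pickle.load(open("scene3.pkl","rb"));print("scene ring",plane(S,274-50+(683-560)/2.4,217-45+110/2.4,.061))
D=pickle.load(open("side3.pkl","rb"));print("side ring",plane(D,262-50+(681-560)/2.4,217-60+(362-220)/2.4,.061))
```

```text
pan x [ 0.58  -0.063  0.061] [ 0.5805 -0.0629  0.061 ]
pan y [ 0.5879 -0.0038  0.061 ] [ 0.5881 -0.1218  0.061 ] [ 0.583 -0.036  0.061] [ 0.583  -0.0903  0.061 ]
pot cap: left,right,bottom(-x) edge [ 0.5852 -0.039   0.1717] [ 0.5853 -0.0834  0.1717] [ 0.5602 -0.0613  0.1717] 0.17170000000000002
pot bottom far edge [ 0.6021 -0.062   0.1097]
dial bar line [ 0.601  -0.2009  0.088 ] [ 0.5864 -0.2104  0.088 ] disc [ 0.587  -0.1813  0.058 ] [ 0.5544 -0.221   0.05  ]
scale edge far [0.6525 0.0046 0.045 ] [ 0.6572 -0.2672  0.045 ]
scene3 [273.0945 208.6853] [272.2744 196.0608]
side3 [261.0678 200.6991] [260.8549 178.2026]
scene ring [ 0.5811 -0.0577  0.061 ]
side ring [ 0.5813 -0.0657  0.061 ]
```

play_rows(rows="20 -0.002 0.001 0.02 0; 20 0 0 0.015 0; 20 0 0 0.008 0; 20 0 0 0.0025 0; 20 0 0 0.0025 0; 20 0 0 0.0025 0; 20 0 0 0.002 0; 20 0 0 0 0; 20 0 0 0 0")

```text
clock: 8.15
ee_pos: [0.5818, -0.0625, 0.1032]
eef_rot: [3.141, -0.0, 0.001]
contact_force: [0.3, -0.2, 0.1]
opening: 0.0466
grip_force: 41.9
```

The force on the tool has gone from −2 N to about 0, so the pan bears the pot's weight. I'll release it.

play_rows(rows="70 0 0 0 0; 80 0 0 0 0; 90 0 0 0 0; 100 0 0 0 0; 100 0 0 0 0; 100 0 0 -0.01 0; 100 0 0 -0.03 0; 100 0 0 -0.04 0; 100 0 0 -0.04 0; 100 0 0 0 0")

```text
clock: 9.4
ee_pos: [0.5841, -0.063, 0.2285]
eef_rot: [3.14, 0.0, 0.014]
contact_force: [0.7, 0.5, -0.3]
opening: 0.0857
grip_force: 0.0
```

Run:
```python
from h import *
import pickle
o=robot.observe();print(o["clock"],o["ee_pos"],o["eef_rot"],o["contact_force"])
im=np.zeros((600,800,3),np.uint8)
c=cam("wrist");pickle.dump(c,open("w4.pkl","wb"));im[:420,:560]=c["pixels"]
print("w",proj(c,[.581,-.0625,.118]),proj(c,[.583,-.2125,.088]))
for k,n in enumerate(("scene","side")):
    c=cam(n)
    u,v=proj(c,[.581,-.0625,.061]).round().astype(int)
    im[220*k:220*k+216,560:800]=cv2.resize(c["pixels"][v-60:v+30,u-50:u+50],(240,216))
cv2.imwrite("pics/m4.png",im)
```

```text
9.4 [ 0.5840508  -0.06295165  0.22854837] [3.13991315e+00 3.05486798e-05 1.35420505e-02] [ 0.70471538  0.4588665  -0.29859623]
w [279.84156532 218.36048097] [442.66963226 204.99627119]
```

View pics/m4.png

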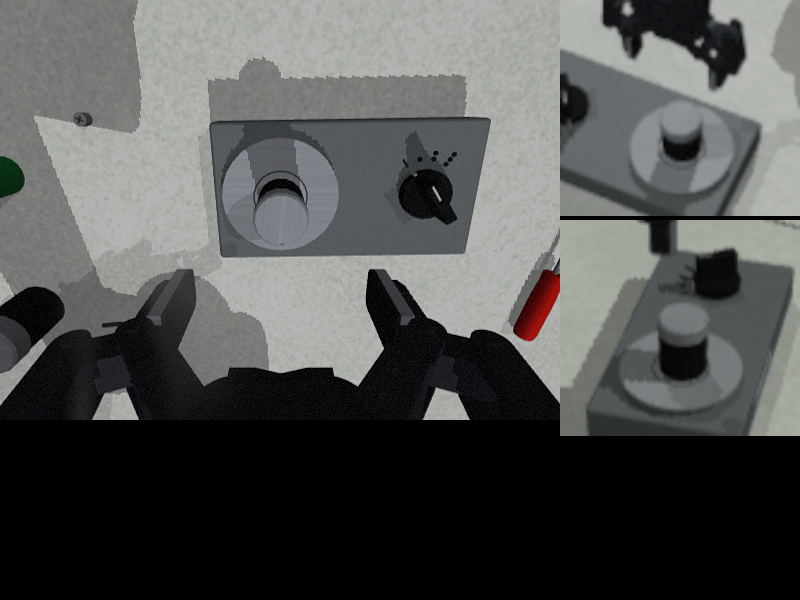

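The pot stands upright in the pan's ring (cap at (281,218), as predicted). The dial line runs (433,187)–(440,202), consistent with a dial centre of (0.583,−0.2125) and the pointer at +35°. Next I go over the dial.

play_rows(rows="100 0 0.03 0 0; 100 0 0.04 0 0; 100 0 0.04 0 0; 100 0 0.0395 0 0; 100 0 0 0 -8.8; 100 0 0 0.02 -8.8; 100 0 0 0.02 -8.8; 100 0 0 0.02 -8.8; 100 0 0 0.01 0; 100 0 0 0 0")

```text
clock: 10.8
ee_pos: [0.5805, -0.2115, 0.1511]
eef_rot: [-2.994, -0.944, 0.004]
contact_force: [0.1, 0.4, 0.2]
opening: 0.0855
grip_force: 0.0
```

Run:
```python
from h import *
import pickle
np.set_printoptions(precision=4,suppress=True)
from scipy.spatial.transform import Rotation as R
o=robot.observe();M=R.from_rotvec(o["eef_rot"]).as_matrix();print(o["clock"],o["ee_pos"],M,o["contact_force"])
c=cam("wrist");pickle.dump(c,open("w5.pkl","wb"))
e=np.array([np.cos(.617),np.sin(.617),0]);p=np.array([.583,-.2125,.088])
im=c["pixels"].copy()
print(proj(c,p),proj(c,p+.022*e),proj(c,p-.022*e))
u,v=proj(c,p).astype(int);cv2.imwrite("pics/w5.png",cv2.resize(im[max(v-120,0):v+100,max(0,u-140):u+140],None,fx=2,fy=2));print(max(v-120,0),u-140)
```

```text
10.8 [ 0.5805 -0.2115  0.1511] [[ 0.8191  0.5737 -0.0028]
 [ 0.5737 -0.8191  0.0013]
 [-0.0016 -0.0027 -1.    ]] [0.0587 0.4099 0.2288]
[283.9212 235.8372] [283.8821 204.7975] [283.9575 264.7367]
115 143
```

View pics/w5.png

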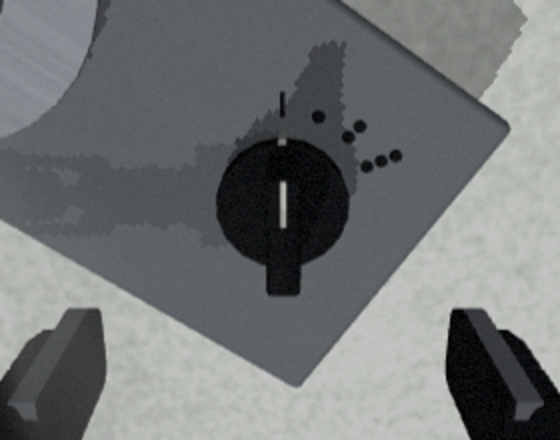

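The dial line is vertical in the tool-aligned view (full-image x≈284, rows 205–229), matching the prediction, so the tool is lined up with the bar. I'll descend and grip.

play_rows(rows="100 0.0015 0.0023 0.02 0; 100 0 0 0.02 0; 100 0 0 0.015 0; 100 0 0 0.01 0; 100 0 0 0.005 0; 100 0 0 0 0")

```text
clock: 11.6
ee_pos: [0.584, -0.213, 0.0826]
eef_rot: [-2.994, -0.95, 0.0]
contact_force: [0.8, 0.4, -0.8]
opening: 0.0856
grip_force: 0.0
```

play_rows(rows="50 0 0 0 0; 30 0 0 0 0; 15 0 0 0 0; 5 0 0 0 0; 5 0 0 0 0; 5 0 0 0 0; 5 0 0 0 0; 5 0 0 0 0", grip_force=60)

```text
clock: 12.6
ee_pos: [0.5838, -0.2124, 0.0832]
eef_rot: [-2.993, -0.95, 0.001]
contact_force: [-3.6, 3.3, 5.5]
opening: 0.0109
grip_force: 59.4
```

play_rows(rows="5 0 0 0 7; 5 0 0 0 7; 5 0 0 0 7; 5 0 0 0 7; 5 0 0 0 7; 5 0 0 0 7; 5 0 0 0 7; 5 0 0 0 7; 5 0 0 0 7; 5 0 0 0 6.5")

```text
clock: 13.85
ee_pos: [0.5837, -0.2133, 0.0832]
eef_rot: [2.999, -0.932, -0.001]
contact_force: [-4.8, -1.4, 4.6]
opening: 0.0109
grip_force: 59.2
```

play_rows(rows="5 0 0 0 0; 5 0 0 0 0; 5 0 0 0 0; 5 0 0 0 0; 5 0 0 0 0; 5 0 0 0 0; 5 0 0 0 0")

```text
clock: 14.72
ee_pos: [0.5837, -0.2133, 0.0832]
eef_rot: [3.003, -0.922, -0.001]
contact_force: [-5.7, 0.1, 6.0]
opening: 0.0109
grip_force: 59.3
```

Run:
```python
from h import *
from scipy.spatial.transform import Rotation as R
o=robot.observe();M=R.from_rotvec(o["eef_rot"]).as_matrix();print(o["clock"],o["ee_pos"],np.arctan2(M[1,0],M[0,0]),o["contact_force"],o["moment"],o["opening"],o["grip_force"])
im=np.zeros((600,800,3),np.uint8)
c=cam("wrist");im[:420,:560]=c["pixels"]
for k,n in enumerate(("scene","side")):
    c=cam(n)
    u,v=proj(c,[.582,-.14,.07]).round().astype(int)
    im[220*k:220*k+216,560:800]=cv2.resize(c["pixels"][v-54:v+54,u-60:u+60],(240,216))
cv2.imwrite("pics/m6.png",im)
```

```text
14.725 [ 0.58367821 -0.21331368  0.08321481] -0.5956500876747549 [-5.74828749  0.06183613  5.95823319] [-0.17907584  0.92424593  0.09458425] 0.010920827111700481 59.34254050254822
```

View pics/m6.png

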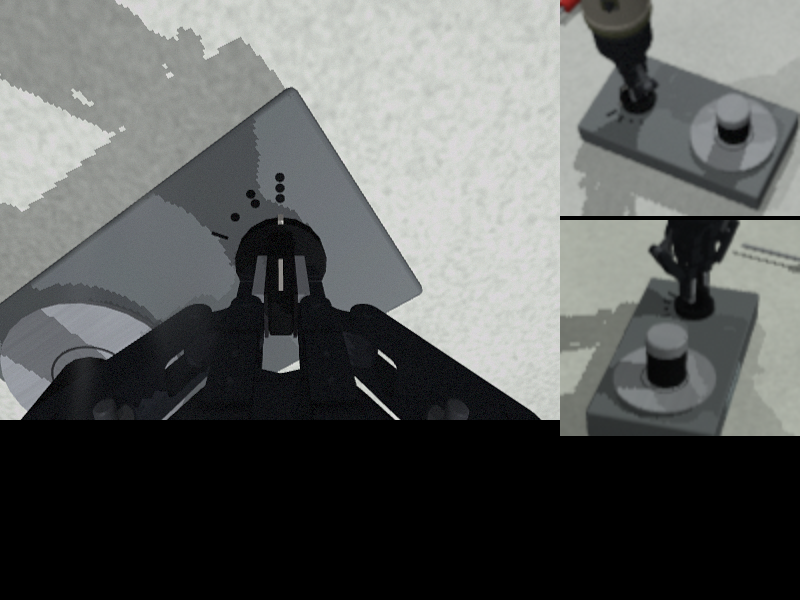

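The pointer at (280,220) lines up with the three-dot mark at (280,188), the dial is firmly gripped, and the pot stands upright and untouched on the pan. Handing in.

```bash
python3 -c "
from station import robot
print(robot.close_job())"
```

```text
the job is handed in; nothing more can be done
None
```

The job is handed in: the small steel-capped pot stands released and upright in the middle of the pan, and the gripper is holding the dial at the three-dot mark. The bystanders were not touched, and the clock was about 15 s of the 48 s allowed; the verdict was not reported back.

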